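# Tip the chopping board down onto its mat

### The job

Get the chopping board ready for cutting. First slide the white ramekin off the rubber mat onto the bare worktop, keeping it upright; then push the standing board near its top so that it tips over and comes to lie flat, wholly on the mat. Only push them with the fingertips: pick neither of them up, and leave everything else where it stands.

Things in the scene. Friction and masses are not known exactly. Their poses are not given: they have to be found in the camera images.
- mat: thin dark rubber non-slip mat, 220 mm (its x) by 300 mm (its y), 3 mm thick, fixed flat on the worktop; origin at the centre of its underside, z up. Grippy: friction about 0.7 to 1.1.
- board_center (a point): centre of the loose chopping board, striped wood, 28 mm thick (its x), 200 mm long (y), 130 mm wide (z), about 0.5 kg. It starts on the mat, standing on a long edge along either long side of the mat: z up, centre 68 mm above the worktop. Pushed near its top it tips about the foot of the face away from the push with under 1 N; pushed lower than about 15 mm above the mat it slides.
- board_corner_a (a point): a corner of the board at mid-thickness, 100 mm along the board's y and 65 mm along its z from the centre (signs: +y, +z)
- board_corner_b (a point): a corner of the board at mid-thickness, 100 mm along the board's y and 65 mm along its z from the centre (signs: -y, +z)
- board_corner_c (a point): a corner of the board at mid-thickness, 100 mm along the board's y and 65 mm along its z from the centre (signs: +y, -z)
- board_corner_d (a point): a corner of the board at mid-thickness, 100 mm along the board's y and 65 mm along its z from the centre (signs: -y, -z)
- ramekin_center (a point): centre (half-way up) of the loose white ramekin, a round straight-sided open dish 76 mm across and 45 mm high, inside 68 mm across, floor 6 mm thick, about 170 g, z up. It starts on the mat where the board would fall, towards the mat's long side opposite the board; centre then 25.5 mm above the worktop.
- saucepan_center (a point): centre of the loose saucepan, 160 mm across and 80 mm high, 1.1 kg, standing on a dark round burner cover 196 mm across and 16 mm high (fixed); its wooden handle points along its own -x and ends 214 mm from the centre, about 100 mm above the worktop. Stays put.
- pepper_mill: turned dark wood pepper mill, 52 mm across, 142 mm tall; origin at the centre of its foot. Stays put.
- spice_jar: small glass jar with dark lid, 44 mm across, 95 mm tall; origin at the centre of its foot. Stays put.
- spoon_1: steel soup spoon lying flat, 185 mm long along its x (bowl to +x, 95 mm of handle to -x), 12 mm high; origin on the worktop. Stays put.
- spoon_2: second, equal spoon. Stays put.
Mind the look-alikes: they are no part of the job. Leave any turquoise look-alike of the part that bears board_center alone.

How it is judged:
On the way, in this order (a step that is already met when the one before it is completed fails the run):
1. the ramekin stands upright on the worktop, clear of the mat, with the board still standing ((x of ramekin_center in the frame of mat above 0.144 m or x of ramekin_center in the frame of mat below -0.144 m or y of ramekin_center in the frame of mat above 0.184 m or y of ramekin_center in the frame of mat below -0.184 m) and height (world z) of ramekin_center below 0.03 m and angle between ramekin_center's own z axis and vertical below 0.1 rad and angle between board_center's own z axis and vertical below 0.12 rad), for 0.2 s.
2. the board lies flat, wholly on the mat (angle between the x axis of board_center and the z axis of mat, either way round below 0.05 rad and height (world z) of board_center below 0.025 m and x of board_corner_a in the frame of mat between -0.113 and 0.113 m and y of board_corner_a in the frame of mat between -0.153 and 0.153 m and x of board_corner_b in the frame of mat between -0.113 and 0.113 m and y of board_corner_b in the frame of mat between -0.153 and 0.153 m and x of board_corner_c in the frame of mat between -0.113 and 0.113 m and y of board_corner_c in the frame of mat between -0.153 and 0.153 m and x of board_corner_d in the frame of mat between -0.113 and 0.113 m and y of board_corner_d in the frame of mat between -0.153 and 0.153 m), for 0.2 s.
At the end, for the whole second after the job is handed in: the board lies flat on the mat (0.05 rad), no corner more than 3 mm beyond its edges; the ramekin stands upright on the worktop, foot off the mat (4 mm overlap allowed: centre over 144 mm from the mat's centre along its x or 184 mm along its y); both at rest (all of step 2 and (x of ramekin_center in the frame of mat above 0.144 m or x of ramekin_center in the frame of mat below -0.144 m or y of ramekin_center in the frame of mat above 0.184 m or y of ramekin_center in the frame of mat below -0.184 m) and height (world z) of ramekin_center below 0.03 m and angle between ramekin_center's own z axis and vertical below 0.1 rad and linear speed of each of board, ramekin below 0.02 m/s); the robot touches nothing.
It fails at once if the board is lifted (height (world z) of board_center above 0.088 m or (angle between the x axis of board_center and the z axis of mat, either way round below 0.15 rad and height (world z) of board_center above 0.05 m)).
It fails at once if the ramekin is lifted (height (world z) of ramekin_center above 0.042 m).
It fails at once if the ramekin is tipped (angle between ramekin_center's own z axis and vertical above 0.4 rad).
It fails at once if the saucepan, pepper mill, spice jar or a spoon is moved by more than 20 mm or knocked over (distance of any of saucepan_center, pepper_mill, spice_jar, spoon_1, spoon_2 from where it was at the start of the episode above 0.02 m or angle between any of saucepan_center, pepper_mill, spice_jar's own z axis and vertical above 0.4 rad).
It also fails if it takes over 51 s, if anything falls off the work surface, if the arm or the gripper's body presses on something with over 40 N, if the wrist force passes 120 N, or if a joint passes its speed limit or range.

### The arm

A 6-joint arm with a two-finger parallel gripper is mounted at the origin on the work surface. World frame = base frame: x ahead of the robot, y to its left, z up, the work surface at z = 0. Lengths are in m, angles in rad, forces in N, time in s.
With the tool pointing down it reaches from about 0.375 to 0.975 m from the base axis. Payload 3.8 kg.
Tool frame: the origin (TCP) lies midway between the tips of the shut fingers; the grasp point (between the pads) lies 19 mm behind it; x points along the fingers, z is the direction in which the jaws open and shut, and the axes are right-handed (so a half turn about x gives the same grasp; the last joint's range is limited). The gripper opens to 85 mm and grips with 20 to 120 N. Pads are 22 mm wide; open, the fingers measure 114 mm over their backs; the gripper's body (76 mm by 85 mm) begins 54 mm behind the grasp point. The pads swing forward as they close: fully open they stand 13 mm farther back than shut.
Start: joints at [1.07, 0.264, 1.604, -0, 1.274, -0.037], TCP at [0.302, 0.604, 0.193] pointing down, gripper open.
Joint ranges: [-2.63, 2.63], [-0.94, 2.18], [0.31, 2.57], [-1.31, 4.45], [0, 2.66], [-2.55, 2.55]. Speed limits (rad/s): [2.57, 2.57, 3.14, 3.14, 3.14, 3.14].

### API

Orientations are given as a rotation vector (axis times angle).
In Python, from workcell import * gives the robot as it stands. The module is installed in compiled form; this text tells all that it offers.
- The arm moves only by the tool carry_out, never from a script. Its arguments are lists of equal length, an entry for each row: "offset": the shift along the tool's x, y, z in cm, a list of three; "delta_rot": the turn, a rotation vector about the tool's x, y, z in degrees, a list of three. A call has exactly 5 rows; each row shifts and turns the commanded pose from where the row before left it, along the tool's axes as they then stand; what a row does not reach is not made up. A row lasts 1/12 s, in which the tool goes at most 41.7 mm and 7.16 degrees, less where a joint would pass 70% of its speed; a pose out of reach is approached as far as the arm can. A call is refused whole if a number of a shift passes 4.17 or a number of a turn 7.16, either way. A call with a gripper value outside its range is refused whole. "fingers" is the opening, from -1 (shut) to 1 (fully open), set as the call begins (left out, the last holds). The fingers move at their own pace and stop on an object; "newtons" is the grip in N (left out, the last holds). Time passes only in rows, so rows that do not move let the fingers close, or fill a call up. It gives the time, the measured TCP pose, the force and the opening at its end, in the units of the state.
- read_state(): the state, without advancing time (a new reading comes with each control period).
- read_camera(name): name is "scene" or "side" or "wrist"; returns (picture, depth): 384x512x3 uint8, red, green, blue; 384x512 float32, m along the optical axis (not along the pixel's ray), 0 where there is no reading.
- get_calibration(name): a dict with "fx", "fy", "cx", "cy" (pixels), "R" (3x3) and "t" (3): a world point X has camera coordinates R X + t; the wrist camera has in their place "mount" (4x4, takes a point from camera to tool coordinates, whose origin is the TCP and whose axes are the tool frame's). Camera axes: x right, y down, z forward; pixel columns grow to the right and rows downward; lengths in m; the calibration is good to about 2 mm. The wrist camera is an equidistant fisheye: a pixel r from the principal point sees the ray r / f radians off the axis. A picture is of the moment at which its call begins: read the wrist's pose just before it. get_calibration takes no time and is no camera call.
- finish_job(): hands the job in, once; it reports no verdict.
The state is a dict: "time": time; "q": joint angles; "joint_vel": joint speeds; "joint_torque": joint torques, N m; "tool_pos": TCP position; "tcp_rot": TCP orientation; "wrist_force": force on the tool from outside, world axes, zero at the start; "torque": the same for the moment, N m; "width": opening from 0.0 (shut) to 1.0 (fully open).
Only numpy, scipy, OpenCV 4.12 (cv2) and the standard library are available. Lean on these libraries where they do the work, as an engineer would, in place of code of your own. Each camera call takes 0.05 s, during which the arm holds its last target. There are 200 camera calls.

## Working session

There is one attempt and no reset: what is moved stays moved. The work goes in short steps, Python scripts to look and compute and a tool call to move; the robot and the scene stay as the last step left them, time stands still between calls to the robot, and variables do not carry over. Pictures are saved under pics/ and viewed, about 8 in all and at most 12, crops included, and the job is handed in when it is done.

Besides the shell and the picture viewer there is one more tool, called by a JSON object that holds its "method" and its "body". carry_out: Moves the arm, as the interface text tells. Its arguments: {"type":"object","properties":{"offset":{"type":"array"},"delta_rot":{"type":"array"},"fingers":{"type":"number"},"newtons":{"type":"number"}},"required":["offset","delta_rot"]}

```bash
mkdir -p pics
cat > h.py <<'E'
from workcell import *
import numpy as np, cv2
from scipy.spatial.transform import Rotation as Ro
def snap(name,tag):
    im,d=read_camera(name); np.savez(f'{tag}.npz',im=im,d=d)
    cv2.imwrite(f'pics/{tag}.png',im[:,:,::-1]); return im,d
def cloud(name,d):
    c=get_calibration(name); v,u=np.mgrid[:384,:512]
    P=np.stack([(u-c['cx'])/c['fx']*d,(v-c['cy'])/c['fy']*d,d],-1)
    return (P-np.array(c['t']))@np.array(c['R'])
E
python3 - <<'E'
from h import *
s=read_state(); print({k:np.round(v,3) for k,v in s.items()})
a,_=snap('scene','scene0'); b,_=snap('side','side0')
cv2.imwrite('pics/both.png',cv2.resize(np.vstack([a,b])[:,:,::-1],None,fx=.78,fy=.78))
E
```

```text
{'time': np.float64(0.0), 'q': array([ 1.07 ,  0.265,  1.605, -0.   ,  1.274, -0.037]), 'joint_vel': array([-0.002,  0.   ,  0.001, -0.001,  0.002,  0.   ]), 'joint_torque': array([-1.0000e-03, -5.1513e+01, -3.6731e+01, -0.0000e+00,  1.3000e-02,
       -0.0000e+00]), 'tool_pos': array([0.302, 0.603, 0.192]), 'tcp_rot': array([-0.862,  1.396,  0.86 ]), 'wrist_force': array([ 0.713,  0.86 , -0.405]), 'torque': array([-0.005, -0.014, -0.039]), 'width': np.float64(0.999)}
```

View pics/scene0.png

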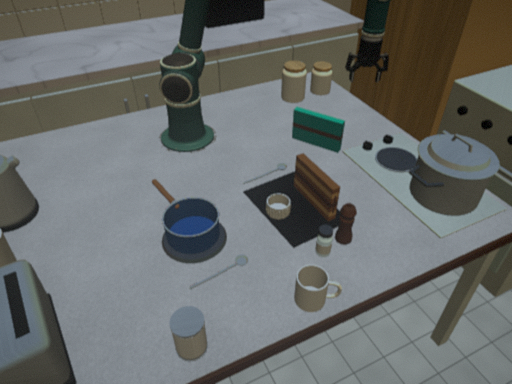

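View pics/side0.png

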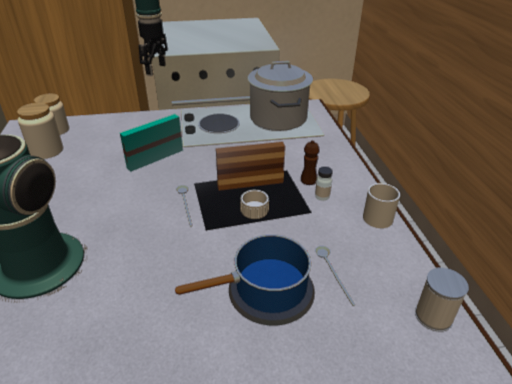

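The scene view shows the striped wood board at about (317,188). The turquoise look-alike at (318,129) is to be left alone. The ramekin is at (278,206) on the dark mat; the beige mug at (312,287) and the tin at (189,332) could be mistaken for it. The blue pan is at (190,227), the mill at (346,223), the jar at (325,240), and the spoons at (268,173) and (222,270).

Run:
```python
from h import *
for n in ('scene','side'):
    z=np.load(n+'0.npz'); P=cloud(n,z['d']); np.save(n+'P.npy',P); im=z['im'].astype(int)
    r,g,b=im[...,0],im[...,1],im[...,2]; v,u=np.mgrid[:384,:512]
    roi=(u>235)&(u<345)&(v>150)&(v<250) if n=='scene' else (u>190)&(u<310)&(v>135)&(v<230)
    X=P[...,0];Y=P[...,1];Z=P[...,2]
    def rep(t,m):
        m=m&roi&(z['d']>0); p=P[m]; 
        print(n,t,m.sum(),'mean',p.mean(0).round(3),'2-98%',np.percentile(p,[2,98],axis=0).round(3).tolist())
        if t=='rim':
            (cx,cy),R=cv2.minEnclosingCircle(p[:,:2].astype(np.float32)); print('  circ',cx,cy,R)
        else:
            q=cv2.minAreaRect(p[:,:2].astype(np.float32)); print('  rect',q)
    rep('mat',(r<50)&(abs(r-b)<14)&(Z<.012)&(Z>-.006))
    rep('wood',(r-b>30)&(Z>.03)&(Z<.15))
    rep('woodtop',(r-b>20)&(Z>.126)&(Z<.15))
    rep('rim',(r>110)&(r-b<70)&(Z>.04)&(Z<.056))
    # other things: clusters
    h=(Z>.006)&(Z<.2)&(X>.2)&(X<1.1)&(abs(Y)<.6)&(z['d']>0)
    k,l,st,c=cv2.connectedComponentsWithStats(h.astype(np.uint8))
    for i in range(1,k):
        if st[i,4]>25:
            p=P[l==i]; print('  c',c[i].round(),st[i,4],np.percentile(p,[2,98],axis=0).round(3).tolist())
a=np.load('scene0.npz')['im'][140:260,230:370]; b=np.load('side0.npz')['im'][125:230,180:345]
cv2.imwrite('pics/crop.png',np.hstack([cv2.resize(a,(420,360)),cv2.resize(b,(380,360))])[...,::-1])
```

```text
scene mat 2495 mean [0.568 0.159 0.005] 2-98% [[0.412, 0.07, 0.001], [0.698, 0.259, 0.009]]
  rect ((0.5816420912742615, 0.178767129778862), (0.3574080169200897, 0.21492211520671844), 4.949682235717773)
scene wood 700 mean [0.584 0.24  0.108] 2-98% [[0.472, 0.228, 0.031], [0.662, 0.259, 0.138]]
  rect ((0.5629429221153259, 0.24298542737960815), (0.2026457041501999, 0.029286088421940804), 2.8610429763793945)
scene woodtop 424 mean [0.575 0.242 0.134] 2-98% [[0.471, 0.225, 0.127], [0.703, 0.259, 0.138]]
  rect ((0.6039366126060486, 0.24292531609535217), (0.042373400181531906, 0.2857215106487274), 87.98362731933594)
scene rim 114 mean [0.605 0.118 0.049] 2-98% [[0.518, 0.08, 0.042], [0.782, 0.158, 0.054]]
  circ 0.6501824855804443 0.12787184119224548 0.13502436876296997
  c [319. 129.] 1575 [[0.204, 0.381, 0.01], [0.361, 0.495, 0.135]]
  c [421. 184.] 5500 [[0.394, 0.499, 0.007], [0.861, 0.597, 0.195]]
  c [308. 198.] 3096 [[0.429, 0.082, 0.006], [0.78, 0.26, 0.137]]
  c [272. 170.] 114 [[0.338, 0.097, 0.006], [0.374, 0.258, 0.016]]
  c [ 27. 199.] 287 [[0.201, -0.6, 0.009], [0.234, -0.
[... 1305 characters left out ...]
.04], [0.589, 0.151, 0.05]]
  circ 0.5545586347579956 0.11406376957893372 0.03897017240524292
  c [230. 123.] 6334 [[0.209, 0.383, 0.006], [0.835, 0.595, 0.193]]
  c [250. 164.] 2788 [[0.465, 0.226, 0.008], [0.66, 0.255, 0.134]]
  c [316. 171.] 1072 [[0.723, 0.128, 0.009], [0.778, 0.238, 0.134]]
  c [381. 204.] 1266 [[0.843, -0.01, 0.009], [0.921, 0.069, 0.093]]
  c [185. 200.] 117 [[0.34, 0.076, 0.006], [0.376, 0.257, 0.014]]
  c [255. 203.] 683 [[0.517, 0.076, 0.007], [0.59, 0.151, 0.049]]
  c [267. 279.] 6692 [[0.368, -0.257, 0.009], [0.623, -0.092, 0.1]]
  c [332. 268.] 218 [[0.677, -0.238, 0.006], [0.713, -0.06, 0.013]]
  c [441. 297.] 2317 [[0.835, -0.33, 0.01], [0.904, -0.262, 0.111]]
```

View pics/crop.png

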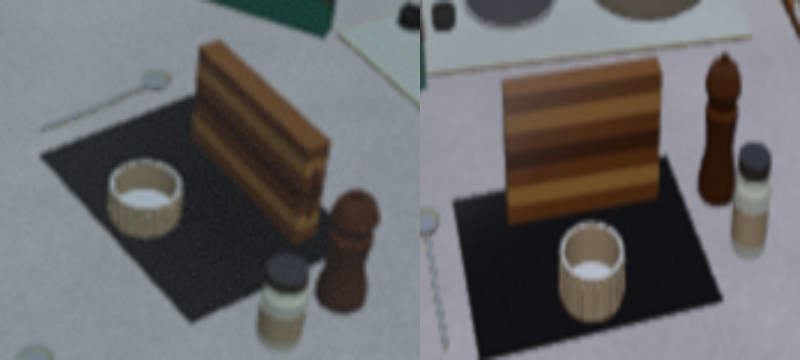

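The crop confirms the choice: a striped wood board standing on the mat, with the ramekin in front of it. I'll push the ramekin from inside its wall towards -y, where the worktop is free, then tip the board from its +y side.

Run:
```python
from h import *
def ray(n,u,v,z):
    c=get_calibration(n);R=np.array(c['R']);o=-R.T@c['t'];d=R.T@[(u-c['cx'])/c['fx'],(v-c['cy'])/c['fy'],1];return o+d*(z-o[2])/d[2]
print('scene',[ray('scene',*p,.003)[:2].round(3).tolist() for p in [(244,191.7),(293.3,246.7)]])
print('side',[ray('side',*p,.003)[:2].round(3).tolist() for p in [(195.2,183.3),(207.4,228.5),(310.3,211.6),(287.7,171.1)]])
s=read_state();print(Ro.from_rotvec(s['tcp_rot']).as_matrix().round(3))
P=np.load('sideP.npy');m=(P[...,0]>.45)&(P[...,0]<.67)&(P[...,1]>.215)&(P[...,1]<.27)&(P[...,2]>.015)&(P[...,2]<.12)
p=P[m];f=np.polyfit(p[:,0],p[:,1],1);print('board face y=',f,np.degrees(np.arctan(f[0])),np.percentile(p[:,0],[1,99]))
P=np.load('sceneP.npy');im=np.load('scene0.npz')['im'].astype(int);v,u=np.mgrid[:384,:512]
m=(abs(P[...,0]-.554)<.045)&(abs(P[...,1]-.114)<.045)&(P[...,2]>.04)&(P[...,2]<.06);print('ramekin scene',cv2.minEnclosingCircle(P[m][:,:2].astype(np.float32)))
```

```text
scene [[0.415, 0.06], [0.707, 0.085]]
side [[0.397, 0.27], [0.418, 0.058], [0.708, 0.084], [0.692, 0.291]]
[[-0.001 -0.894  0.447]
 [-0.002  0.447  0.894]
 [-1.     0.    -0.002]]
board face y= [0.03579993 0.21161774] 2.0503093014738183 [0.46384128 0.6619762 ]
ramekin scene ((0.5526220798492432, 0.11659771203994751), 0.040797796100378036)
```

Mat centre is about (0.552, 0.181) with its long side at about 5°. The ramekin is at (0.553, 0.115), and the board centre is at (0.563, 0.246) at about 2°. Now I turn the tool so its z axis lies along the board, and shut the fingers.

{"method": "carry_out", "body": {"offset": [[-0.5,0,0],[-0.5,0,0],[-0.5,0,0],[-0.5,0,0],[-0.5,0,0]], "delta_rot": [[6.14,0,0],[6.14,0,0],[6.14,0,0],[6.14,0,0],[6.14,0,0]], "fingers": -1, "newtons": 20}}

```text
time: 0.52
tool_pos: [0.3018, 0.6033, 0.2177]
tcp_rot: [-0.444, 1.526, 0.443]
wrist_force: [0.2, 0.5, 0.2]
width: 0.3
```

{"method": "carry_out", "body": {"offset": [[0,0,0],[0,0,0],[0,0,0],[0,0,0],[0,0,0]], "delta_rot": [[6.14,0,0],[6.14,0,0],[6.14,0,0],[6.14,0,0],[6.14,0,0]]}}

```text
time: 0.93
tool_pos: [0.3017, 0.6033, 0.2175]
tcp_rot: [-0.025, 1.571, 0.023]
wrist_force: [0.4, -0.2, -0.1]
width: 0.001
```

{"method": "carry_out", "body": {"offset": [[0,-3,1.6],[0,-3,1.6],[0,-3,1.6],[0,-3,1.6],[0,-3,1.6]], "delta_rot": [[0,0,0],[0,0,0],[0,0,0],[0,0,0],[0,0,0]]}}

```text
time: 1.35
tool_pos: [0.3873, 0.455, 0.2176]
tcp_rot: [-0.029, 1.571, 0.028]
wrist_force: [-0.6, -0.1, -0.3]
width: 0.001
```

{"method": "carry_out", "body": {"offset": [[0,-3,1.6],[0,-3,1.6],[0,-3,1.6],[0,-3,1.6],[0,-3,1.6]], "delta_rot": [[0,0,0],[0,0,0],[0,0,0],[0,0,0],[0,0,0]]}}

```text
time: 1.77
tool_pos: [0.4727, 0.3078, 0.2178]
tcp_rot: [-0.028, 1.571, 0.028]
wrist_force: [0.3, 0.1, 0.3]
width: -0.003
```

{"method": "carry_out", "body": {"offset": [[0,-3.8,1.4],[0,-3.8,1.4],[0,-4,1.5],[0,-4,1.5],[0,-4,1.5]], "delta_rot": [[0,0,0],[0,0,0],[0,0,0],[0,0,0],[0,0,0]]}}

```text
time: 2.18
tool_pos: [0.5511, 0.1172, 0.2179]
tcp_rot: [-0.028, 1.571, 0.028]
wrist_force: [0.7, 0.5, -0.1]
width: 0.002
```

{"method": "carry_out", "body": {"offset": [[3,0,0],[3,0,0],[3,0,0],[2,0,0],[1,0,0]], "delta_rot": [[0,0,0],[0,0,0],[0,0,0],[0,0,0],[0,0,0]]}}

```text
time: 2.6
tool_pos: [0.548, 0.1183, 0.094]
tcp_rot: [-0.028, 1.577, 0.026]
wrist_force: [-0.8, -0.6, -0.4]
width: 0.0
```

Run:
```python
from h import *
print(read_state()['tool_pos'])
a,_=snap('side','side1');b,_=snap('scene','scene1')
cv2.imwrite('pics/c1.png',np.hstack([cv2.resize(b[120:260,220:370],(400,373)),cv2.resize(a[90:230,180:330],(400,373))])[...,::-1])
```

```text
[0.54797095 0.1182861  0.09403251]
```

View pics/c1.png

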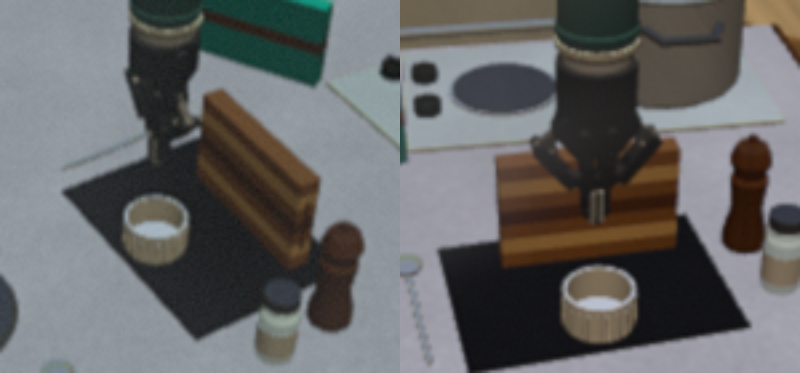

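The shut fingertips hang over the ramekin (side crop, tips at (597,218), ramekin at (600,300)), and the board is undisturbed. Now I descend into the dish.

{"method": "carry_out", "body": {"offset": [[0,-0.5,0.5],[2,0,0],[2,0,0],[2,0,0],[1,0,0]], "delta_rot": [[0,0,0],[0,0,0],[0,0,0],[0,0,0],[0,0,0]]}}

```text
time: 3.12
tool_pos: [0.5573, 0.1143, 0.0284]
tcp_rot: [-0.028, 1.569, 0.028]
wrist_force: [-0.3, 0.6, -0.6]
width: 0.0
```

{"method": "carry_out", "body": {"offset": [[0,0,0],[0,-0.5,0],[0,-0.5,0],[0,-0.5,0],[0,-0.5,0]], "delta_rot": [[0,0,0],[0,0,0],[0,0,0],[0,0,0],[0,0,0]]}}

```text
time: 3.53
tool_pos: [0.5584, 0.0938, 0.0298]
tcp_rot: [-0.028, 1.568, 0.028]
wrist_force: [-0.2, -0.3, 0.3]
width: -0.003
```

{"method": "carry_out", "body": {"offset": [[0.5,0,0],[0,-0.5,0],[0,-0.5,0],[0,-0.5,0],[0,-0.5,0]], "delta_rot": [[0,0,0],[0,0,0],[0,0,0],[0,0,0],[0,0,0]]}}

```text
time: 3.95
tool_pos: [0.5577, 0.0738, 0.0232]
tcp_rot: [-0.028, 1.571, 0.028]
wrist_force: [-0.7, 0.3, -0.4]
width: 0.002
```

{"method": "carry_out", "body": {"offset": [[0,-0.5,0],[0,-0.5,0],[0,-0.5,0],[0,-0.5,0],[0,-0.5,0]], "delta_rot": [[0,0,0],[0,0,0],[0,0,0],[0,0,0],[0,0,0]]}}

```text
time: 4.37
tool_pos: [0.5586, 0.0488, 0.0233]
tcp_rot: [-0.028, 1.571, 0.028]
wrist_force: [0.1, 0.8, 0.2]
width: 0.002
```

```bash
cat > ram.py <<'E'
from h import *
import sys
t=sys.argv[1]; s=read_state(); print(s['tool_pos'],s['wrist_force'])
im,d=snap('side',t); P=cloud('side',d)
y=s['tool_pos'][1]+.02
m=(abs(P[...,0]-.558)<.07)&(P[...,1]>-.06)&(P[...,1]<.15)&(P[...,2]>.038)&(P[...,2]<.054)&(im[...,0]>90)
p=P[m]; print(m.sum(),cv2.minEnclosingCircle(p[:,:2].astype(np.float32)),np.percentile(p,[3,97],axis=0).round(3).tolist())
cv2.imwrite(f'pics/{t}c.png',cv2.resize(im[90:290,170:350],(540,600))[...,::-1])
E
python3 ram.py side2
```

```text
[0.55860375 0.04884996 0.02326861] [0.11616666 0.78635757 0.18051987]
87 ((0.5538766384124756, 0.11297474801540375), 0.03790458291769028) [[0.517, 0.078, 0.039], [0.59, 0.14, 0.05]]
```

View pics/side2c.png

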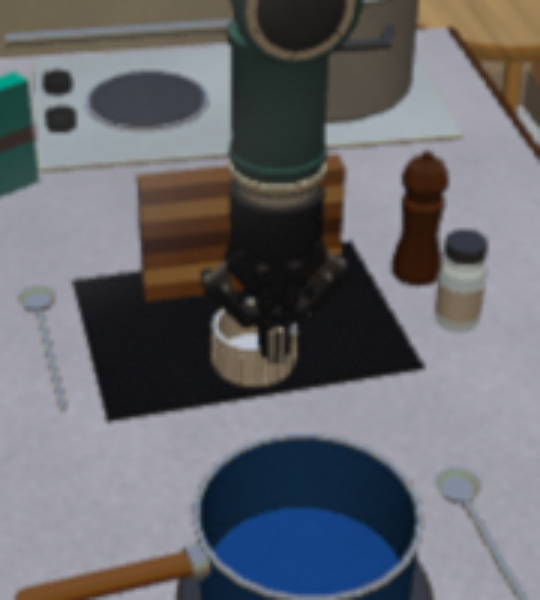

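Run:
```python
from h import *
c=get_calibration('side')
def pr(p):
    q=np.array(c['R'])@p+c['t'];return (q[0]/q[2]*c['fx']+c['cx']).round(1),(q[1]/q[2]*c['fy']+c['cy']).round(1),q[2].round(3)
print('tcp then (seen ~254,172)',pr([.548,.118,.094]));print('tcp now (seen ~262,211)',pr([.5586,.0488,.0233]))
z=np.load('side2.npz');P=cloud('side',z['d'])
for v in (200,204,208,211,214): print(v,[(u,P[v,u].round(3).tolist()) for u in (244,250,258,262,266)])
z0=np.load('side0.npz')
im=np.vstack([z0['im'][180:225,230:285],z['im'][180:225,230:285]])
cv2.imwrite('pics/cmp.png',cv2.resize(im,None,fx=6.6,fy=6.6)[...,::-1])
snap('scene','scene2')
```

```text
tcp then (seen ~254,172) (np.float64(252.0), np.float64(183.3), np.float64(1.134))
tcp now (seen ~262,211) (np.float64(260.1), np.float64(219.5), np.float64(1.121))
200 [(244, [0.528, 0.135, 0.026]), (250, [0.548, 0.152, 0.011]), (258, [0.551, 0.043, 0.094]), (262, [0.56, 0.036, 0.098]), (266, [0.571, 0.041, 0.093])]
204 [(244, [0.523, 0.096, 0.043]), (250, [0.545, 0.135, 0.01]), (258, [0.551, 0.041, 0.083]), (262, [0.561, 0.037, 0.085]), (266, [0.572, 0.04, 0.081])]
208 [(244, [0.522, 0.093, 0.032]), (250, [0.537, 0.082, 0.038]), (258, [0.551, 0.04, 0.07]), (262, [0.561, 0.037, 0.072]), (266, [0.583, 0.091, 0.026])]
211 [(244, [0.522, 0.096, 0.019]), (250, [0.537, 0.085, 0.026]), (258, [0.557, 0.074, 0.032]), (262, [0.57, 0.085, 0.022]), (266, [0.583, 0.09, 0.016])]
214 [(244, [0.522, 0.096, 0.008]), (250, [0.537, 0.083, 0.017]), (258, [0.558, 0.078, 0.019]), (262, [0.57, 0.083, 0.012]), (266, [0.583, 0.092, 0.004])]
```

View pics/cmp.png

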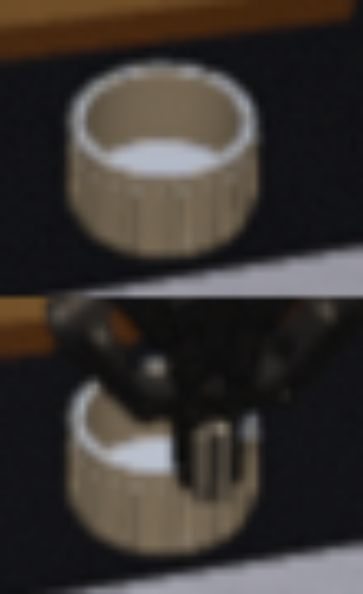

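View pics/scene2.png

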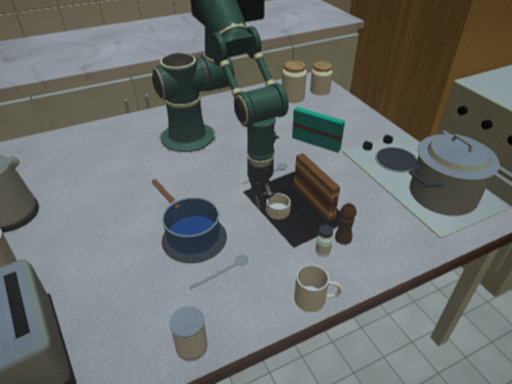

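The side view shows the tips in front of and above the rim at about (262,210), with the ramekin unmoved. The true tips are about 4 cm higher than the reported TCP, so they passed over the rim without touching. I'll check that offset with the second camera.

Run:
```python
from h import *
from scipy.spatial import cKDTree
s=read_state();print(s['tool_pos'],s['q'].round(3),s['width'])
for n in ('scene','side'):
    z=np.load(n+'2.npz');P=cloud(n,z['d']);v,u=np.mgrid[:384,:512]
    m=(abs(P[...,0]-.558)<.05)&(abs(P[...,1]-.049)<.03)&(P[...,2]>.015)&(P[...,2]<.16)&(z['im'].max(-1)<200)
    p=P[m];uv=np.c_[u[m],v[m]]
    for lo in np.arange(.02,.15,.01):
        k=(p[:,2]>=lo)&(p[:,2]<lo+.01)
        if k.sum()>2: print(n,lo.round(3),k.sum(),p[k].min(0).round(3),p[k].max(0).round(3),uv[k].mean(0).round())
```

```text
[0.55866183 0.04862135 0.02328812] [ 0.043  0.216  2.003 -0.     0.923  0.008] -0.0033941890219009855
scene 0.02 4 [0.549 0.078 0.022] [0.558 0.079 0.027] [268. 210.]
scene 0.03 3 [0.55  0.078 0.031] [0.562 0.079 0.038] [268. 209.]
scene 0.04 4 [0.554 0.077 0.042] [0.569 0.079 0.048] [269. 207.]
scene 0.06 5 [0.55  0.038 0.063] [0.566 0.057 0.069] [259. 205.]
scene 0.07 16 [0.552 0.038 0.07 ] [0.575 0.051 0.08 ] [259. 204.]
scene 0.08 21 [0.554 0.036 0.08 ] [0.576 0.054 0.09 ] [260. 202.]
scene 0.09 16 [0.552 0.037 0.091] [0.573 0.055 0.099] [259. 199.]
scene 0.1 9 [0.55  0.034 0.104] [0.572 0.054 0.11 ] [257. 196.]
scene 0.11 38 [0.529 0.034 0.111] [0.595 0.058 0.119] [259. 195.]
scene 0.12 33 [0.514 0.031 0.12 ] [0.602 0.057 0.13 ] [258. 191.]
scene 0.13 42 [0.51  0.03  0.131] [0.607 0.06  0.14 ] [257. 189.]
scene 0.14 37 [0.511 0.03  0.14 ] [0.606 0.05  0.15 ] [257. 187.]
side 0.02 10 [0.547 0.076 0.021] [0.566 0.078 0.03 ] [258. 212.]
side 0.03 17 [0.539 0.074 0.031] [0.558 0.079 0.039] [255. 210.]
side 0.04 6 [0.544 0.076 0.04 ] [0.552 0.078 0.049] [255. 207.]
side 0.06 15 [0.548 0.035 0.062] [0.57  0.054 0.07 ] [261. 209.]
side 0.07 31 [0.547 0.036 0.07 ] [0.572 0.051 0.079] [261. 206.]
side 0.08 34 [0.547 0.037 0.08 ] [0.572 0.05  0.09 ] [261. 203.]
side 0.09 36 [0.548 0.035 0.09 ] [0.574 0.053 0.1  ] [262. 200.]
side 0.1 48 [0.532 0.033 0.101] [0.589 0.055 0.11 ] [262. 197.]
side 0.11 126 [0.522 0.032 0.11 ] [0.601 0.061 0.12 ] [262. 193.]
side 0.12 96 [0.514 0.031 0.12 ] [0.606 0.062 0.13 ] [262. 190.]
side 0.13 108 [0.509 0.027 0.13 ] [0.608 0.06  0.14 ] [263. 188.]
side 0.14 104 [0.509 0.027 0.14 ] [0.608 0.055 0.15 ] [262. 185.]
```

Both cameras put the tips at z of about 0.062 while the TCP reads 0.023. So true height is reading + 0.039 (the reading is biased), and xy agrees. I go back over the dish and descend with that correction.

{"method": "carry_out", "body": {"offset": [[-1,0,0],[0,2,0],[0,2,0],[0,2,0],[0,0.6,-0.2]], "delta_rot": [[0,0,0],[0,0,0],[0,0,0],[0,0,0],[0,0,0]]}}

```text
time: 4.88
tool_pos: [0.555, 0.1177, 0.0344]
tcp_rot: [-0.028, 1.569, 0.03]
wrist_force: [0.6, -0.3, -0.0]
width: 0.0
```

{"method": "carry_out", "body": {"offset": [[1,0,0],[1,0,0],[1,0,0],[1,0,0],[0.5,0,0]], "delta_rot": [[0,0,0],[0,0,0],[0,0,0],[0,0,0],[0,0,0]]}}

```text
time: 5.3
tool_pos: [0.5525, 0.1142, -0.0143]
tcp_rot: [-0.028, 1.574, 0.027]
wrist_force: [-1.0, 0.5, 0.2]
width: -0.001
```

{"method": "carry_out", "body": {"offset": [[0.4,0,0],[0,0,0],[0,-0.4,0],[0,-0.4,0],[0,-0.4,0]], "delta_rot": [[0,0,0],[0,0,0],[0,0,0],[0,0,0],[0,0,0]]}}

```text
time: 5.72
tool_pos: [0.5554, 0.1029, -0.0151]
tcp_rot: [-0.028, 1.569, 0.028]
wrist_force: [0.1, -0.2, 0.1]
width: -0.004
```

{"method": "carry_out", "body": {"offset": [[0,-0.4,0],[0,-0.4,0],[0,-0.4,0],[0,-0.4,0],[0,-0.4,0]], "delta_rot": [[0,0,0],[0,0,0],[0,0,0],[0,0,0],[0,0,0]]}}

```text
time: 6.13
tool_pos: [0.5558, 0.0833, -0.0154]
tcp_rot: [-0.027, 1.57, 0.028]
wrist_force: [0.5, 2.4, 0.4]
width: 0.001
```

```bash
python3 ram.py side3
```

```text
[ 0.55576956  0.08325904 -0.01535242] [0.47814143 2.369713   0.44159998]
131 ((0.5556313991546631, 0.10134350508451462), 0.03827109932899475) [[0.52, 0.066, 0.038], [0.589, 0.135, 0.05]]
```

The ramekin is being pushed and stays level: centre y is now 0.101 and the force is 2.4 N. I keep going.

{"method": "carry_out", "body": {"offset": [[0,-0.42,0],[0,-0.42,0],[0,-0.42,0],[0,-0.42,0],[0,-0.42,0]], "delta_rot": [[0,0,0],[0,0,0],[0,0,0],[0,0,0],[0,0,0]]}}

```text
time: 6.6
tool_pos: [0.5559, 0.0617, -0.016]
tcp_rot: [-0.028, 1.571, 0.028]
wrist_force: [-0.5, 0.4, -0.6]
width: -0.004
```

{"method": "carry_out", "body": {"offset": [[0,-0.42,0],[0,-0.42,0],[0,-0.42,0],[0,-0.42,0],[0,-0.42,0]], "delta_rot": [[0,0,0],[0,0,0],[0,0,0],[0,0,0],[0,0,0]]}}

```text
time: 7.02
tool_pos: [0.5568, 0.0408, -0.0158]
tcp_rot: [-0.028, 1.571, 0.028]
wrist_force: [-0.5, -0.2, -0.4]
width: 0.001
```

{"method": "carry_out", "body": {"offset": [[0,-0.42,0],[0,-0.42,0],[0,-0.42,0],[0,-0.42,0],[0,-0.42,0]], "delta_rot": [[0,0,0],[0,0,0],[0,0,0],[0,0,0],[0,0,0]]}}

```text
time: 7.43
tool_pos: [0.5576, 0.0199, -0.0157]
tcp_rot: [-0.028, 1.571, 0.028]
wrist_force: [-0.2, -0.0, -0.4]
width: 0.001
```

{"method": "carry_out", "body": {"offset": [[0,-0.42,0],[0,-0.42,0],[0,-0.42,0],[0,-0.42,0],[0,-0.42,0]], "delta_rot": [[0,0,0],[0,0,0],[0,0,0],[0,0,0],[0,0,0]]}}

```text
time: 7.85
tool_pos: [0.5584, -0.0011, -0.0157]
tcp_rot: [-0.028, 1.571, 0.028]
wrist_force: [0.2, 1.4, -0.8]
width: 0.002
```

```bash
python3 ram.py side4
```

```text
[ 0.55838459 -0.00108563 -0.0157113 ] [ 0.23980165  1.41160746 -0.81891075]
117 ((0.559579610824585, 0.017750738188624382), 0.03841952607035637) [[0.523, -0.017, 0.038], [0.593, 0.04, 0.047]]
```

The ramekin is on the worktop at (0.560, 0.018), about 16 mm clear of the mat. Now I free the fingers, rise, and go over behind the board.

{"method": "carry_out", "body": {"offset": [[0,0.8,0],[0,0.8,0],[-1,0,0],[-2,0,0],[-3,0,0]], "delta_rot": [[0,0,0],[0,0,0],[0,0,0],[0,0,0],[0,0,0]]}}

```text
time: 8.32
tool_pos: [0.5548, 0.0161, 0.0426]
tcp_rot: [-0.029, 1.577, 0.029]
wrist_force: [1.0, 0.7, 0.6]
width: -0.002
```

{"method": "carry_out", "body": {"offset": [[-3,0,0],[-3,0,0],[-3,0,0],[-3,0,0],[-3,0,0]], "delta_rot": [[0,0,0],[0,0,0],[0,0,0],[0,0,0],[0,0,0]]}}

```text
time: 8.73
tool_pos: [0.5575, 0.0159, 0.1968]
tcp_rot: [-0.029, 1.57, 0.028]
wrist_force: [-0.6, -0.3, -1.2]
width: -0.005
```

{"method": "carry_out", "body": {"offset": [[0,3,0],[0,3,0],[0,3,0],[0,3,0],[0,3,0]], "delta_rot": [[0,0,0],[0,0,0],[0,0,0],[0,0,0],[0,0,0]], "fingers": 1}}

```text
time: 9.15
tool_pos: [0.5521, 0.1671, 0.1955]
tcp_rot: [-0.028, 1.569, 0.028]
wrist_force: [-0.2, -0.5, 0.3]
width: 0.708
```

{"method": "carry_out", "body": {"offset": [[0,3,0.3],[0,3,0.3],[0,3,0.3],[0,3,0.3],[0,2,0]], "delta_rot": [[0,0,0],[0,0,0],[0,0,0],[0,0,0],[0,0,0]]}}

```text
time: 9.57
tool_pos: [0.5592, 0.3089, 0.1952]
tcp_rot: [-0.029, 1.57, 0.03]
wrist_force: [1.1, 0.0, 0.2]
width: 1.002
```

```bash
sed -i 's/resize(im\[90:290,170:350\],(540,600))/resize(im[50:250,150:350],(600,600))/' ram.py; python3 ram.py side5
python3 - <<'E'
from h import *
z=np.load('side5.npz');P=cloud('side',z['d'])
m=(P[...,0]>.45)&(P[...,0]<.67)&(P[...,1]>.215)&(P[...,1]<.27)&(P[...,2]>.015)&(P[...,2]<.12)
p=P[m];f=np.polyfit(p[:,0],p[:,1],1);print('board face',f,f[0]*.563+f[1],np.percentile(p[:,0],[1,99]))
E
```

```text
[0.55922301 0.3089435  0.19519619] [1.05296573 0.042863   0.22304664]
193 ((0.5585979223251343, 0.01823652721941471), 0.03937090188264847) [[0.523, -0.018, 0.038], [0.595, 0.054, 0.047]]
board face [0.03540071 0.21188988] 0.23182048560700874 [0.46391109 0.66187616]
```

The ramekin stands still and the board is unmoved. I lower the open fingers behind its top (true tip about 0.11 m).

{"method": "carry_out", "body": {"offset": [[3,0,0],[3,0,0],[3,0,0],[3,0,0],[1.7,0,0]], "delta_rot": [[0,0,0],[0,0,0],[0,0,0],[0,0,0],[0,0,0]]}}

```text
time: 10.03
tool_pos: [0.557, 0.3049, 0.0541]
tcp_rot: [-0.03, 1.575, 0.027]
wrist_force: [-0.7, -0.1, 0.0]
width: 1.001
```

{"method": "carry_out", "body": {"offset": [[0,0,0],[0,-0.6,0],[0,-0.6,0],[0,-0.6,0],[0,0,0]], "delta_rot": [[0,0,0],[0,0,0],[0,0,0],[0,0,0],[0,0,0]]}}

```text
time: 10.45
tool_pos: [0.5618, 0.2869, 0.0597]
tcp_rot: [-0.026, 1.567, 0.028]
wrist_force: [0.3, 0.7, -0.1]
width: 1.001
```

```bash
python3 ram.py side6
python3 - <<'E'
from h import *
im,d=snap('scene','scene6');P=cloud('scene',d)
s=read_state();y=s['tool_pos'][1]
m=(abs(P[...,0]-.56)<.08)&(abs(P[...,1]-y)<.016)&(P[...,2]>.02)&(P[...,2]<.2)
p=P[m];print(s['tool_pos'],m.sum(),np.percentile(p,[1,5,50,99],axis=0).round(3).tolist())
cv2.imwrite('pics/s6.png',cv2.resize(im[110:250,220:380],(640,560))[...,::-1])
E
```

```text
[0.56177677 0.28687053 0.0597151 ] [ 0.27659562  0.67740254 -0.11883007]
192 ((0.5585945844650269, 0.019430482760071754), 0.03966939076781273) [[0.523, -0.017, 0.038], [0.595, 0.054, 0.047]]
[0.56138075 0.28751246 0.0591037 ] 422 [[0.491, 0.272, 0.115], [0.496, 0.273, 0.121], [0.593, 0.28, 0.169], [0.635, 0.301, 0.199]]
```

View pics/s6.png

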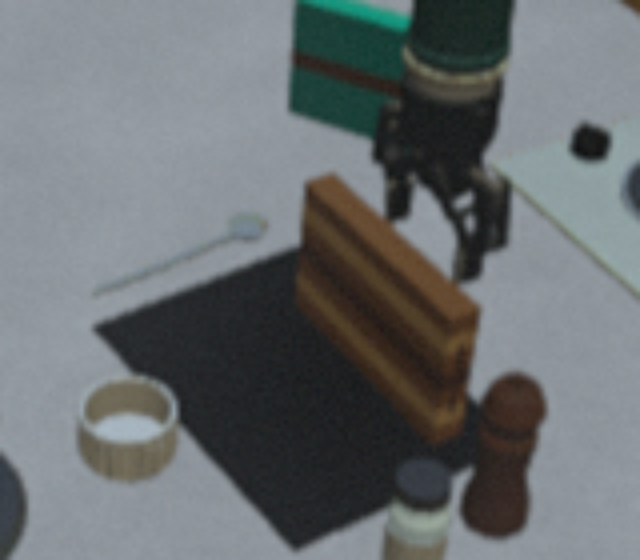

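The view shows the ramekin off the mat at (128,425) in the crop, the board standing, and the open fingertips behind its top edge (true z about 0.113). Now I push.

{"method": "carry_out", "body": {"offset": [[0,-0.4,0],[0,-0.4,0],[0,-0.4,0],[0,-0.4,0],[0,-0.4,0]], "delta_rot": [[0,0,0],[0,0,0],[0,0,0],[0,0,0],[0,0,0]]}}

```text
time: 10.97
tool_pos: [0.5609, 0.2673, 0.0573]
tcp_rot: [-0.028, 1.571, 0.028]
wrist_force: [0.1, 0.3, 0.2]
width: 0.996
```

{"method": "carry_out", "body": {"offset": [[0,-0.4,0],[0,-0.4,0],[0,-0.4,0],[0,-0.4,0],[0,-0.4,0]], "delta_rot": [[0,0,0],[0,0,0],[0,0,0],[0,0,0],[0,0,0]]}}

```text
time: 11.38
tool_pos: [0.5615, 0.2471, 0.0571]
tcp_rot: [-0.028, 1.571, 0.028]
wrist_force: [0.2, -0.6, -0.4]
width: 1.005
```

{"method": "carry_out", "body": {"offset": [[0,-0.4,0],[0,-0.4,0],[0,-0.4,0],[0,-0.4,0],[0,-0.4,0]], "delta_rot": [[0,0,0],[0,0,0],[0,0,0],[0,0,0],[0,0,0]]}}

```text
time: 11.8
tool_pos: [0.5623, 0.2272, 0.0573]
tcp_rot: [-0.028, 1.571, 0.028]
wrist_force: [-0.2, -0.4, -0.2]
width: 0.998
```

{"method": "carry_out", "body": {"offset": [[0,0,0],[0,0,0],[-1,0,0],[-2,0,0],[-2,0,0]], "delta_rot": [[0,0,0],[0,0,0],[0,0,0],[0,0,0],[0,0,0]]}}

```text
time: 12.22
tool_pos: [0.5614, 0.2275, 0.1074]
tcp_rot: [-0.028, 1.573, 0.027]
wrist_force: [1.2, 0.8, 0.9]
width: 1.006
```

```bash
python3 ram.py side7
python3 - <<'E'
from h import *
im,d=snap('scene','scene7');z=np.load('side7.npz')
for n,im,d in (('scene',im,d),('side',z['im'],z['d'])):
    P=cloud(n,d);i=im.astype(int)
    m=(abs(P[...,0]-.56)<.13)&(P[...,1]>.07)&(P[...,1]<.3)&(P[...,2]>.022)&(P[...,2]<.15)&(i[...,0]-i[...,2]>20)
    m=cv2.morphologyEx(m.astype(np.uint8),cv2.MORPH_OPEN,np.ones((3,3)))>0
    p=P[m];print(n,m.sum(),np.percentile(p,[1,50,99],axis=0).round(3).tolist())
    r=cv2.minAreaRect(p[:,:2].astype(np.float32));print(r)
    a=np.radians(5);q=(cv2.boxPoints(r)-[.552,.181])@np.array([[-np.sin(a),np.cos(a)],[np.cos(a),np.sin(a)]]).T;print('mat xy',q.round(3).tolist())
    print('plane',np.linalg.lstsq(np.c_[p[:,:2],np.ones(len(p))],p[:,2],rcond=None)[0])
cv2.imwrite('pics/s7.png',cv2.resize(np.load('scene7.npz')['im'][110:290,180:400],(733,600))[...,::-1])
E
```

```text
[0.56139105 0.22750107 0.10737459] [1.17512224 0.79472897 0.94396941]
185 ((0.5594822764396667, 0.01877656765282154), 0.03954169526696205) [[0.523, -0.018, 0.039], [0.595, 0.054, 0.047]]
scene 1792 [[0.468, 0.098, 0.024], [0.577, 0.16, 0.033], [0.666, 0.229, 0.037]]
((0.5651515126228333, 0.16418445110321045), (0.20445704460144043, 0.13447603583335876), 2.593639373779297)
mat xy [[0.054, -0.088], [-0.081, -0.093], [-0.089, 0.111], [0.045, 0.117]]
plane [-0.00571611  0.00547105  0.03509773]
side 2058 [[0.468, 0.096, 0.023], [0.565, 0.154, 0.031], [0.665, 0.228, 0.035]]
((0.5674526691436768, 0.16425037384033203), (0.2012833207845688, 0.13627755641937256), 2.4122374057769775)
mat xy [[0.055, -0.084], [-0.082, -0.09], [-0.091, 0.111], [0.045, 0.118]]
plane [0.00037087 0.01068221 0.02886295]
```

View pics/s7.png

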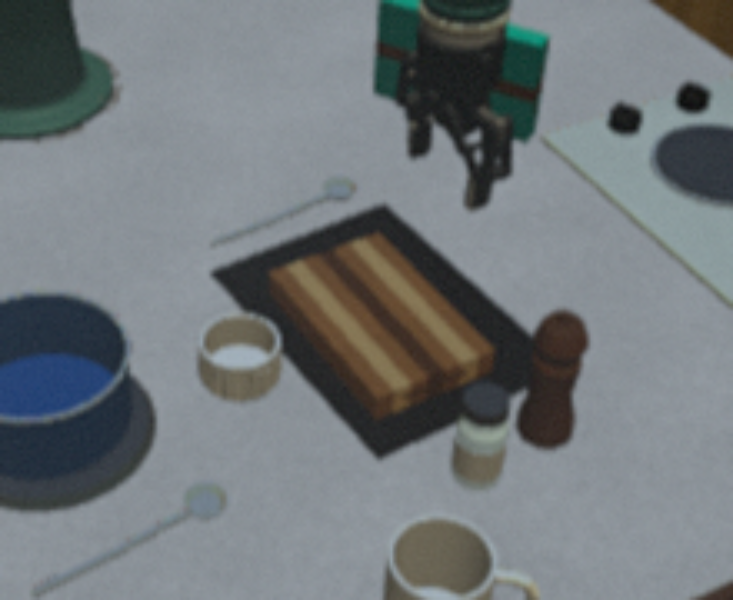

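The board lies flat at crop (385,320), wholly inside the mat. The ramekin stands on the worktop at (240,355), and the arm is clear. I rise a little, settle, and hand in.

{"method": "carry_out", "body": {"offset": [[-2,0,0],[-2,0,0],[0,0,0],[0,0,0],[0,0,0]], "delta_rot": [[0,0,0],[0,0,0],[0,0,0],[0,0,0],[0,0,0]]}}

```text
time: 12.73
tool_pos: [0.5618, 0.2276, 0.1465]
tcp_rot: [-0.028, 1.571, 0.028]
wrist_force: [-0.4, -0.6, -0.5]
width: 1.004
```

```bash
python3 -c "
from workcell import *
print(finish_job())"
```

```text
the job is handed in; nothing more can be done
None
```

I slid the ramekin off the mat by pushing its inner wall with shut fingertips, then tipped the board over by pushing near its top with open fingers. I handed the job in at about 12.7 s; it reports no verdict.

**Last checks (both cameras for the board, side camera for the ramekin):**
- **Board:** flat, top at about 31–33 mm. Its corners are within about 91 mm (limit 113) along the mat's x and 118 mm (limit 153) along its y.
- **Ramekin:** upright on the worktop about 163 mm from the mat's centre along its x, against the 144 mm needed.
- **Other things:** the saucepan, mill, jar and spoons look undisturbed in the last picture; I did not re-measure them. The arm was clear.

**One disagreement:** the reported TCP height read about 39 mm lower than where both cameras saw the fingertips. My first push therefore passed over the ramekin without touching it. I corrected for this in all later moves, and they went as planned.

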